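Pin a printer build plate in its levelling fixture with an over-centre side clamp

TASK

The build plate in the levelling fixture has not been pushed all the way in. With the fingertips, push it along its guides until it is fully home against the end stop, then push the side clamp's lever round past its dead point until it snaps over into lock and its rubber foot pins the plate. Only push: do not lift or tip the plate, do not close the clamp before the plate is home, and leave the other things on the bench where they are.

Things in the scene. Friction and masses are not known exactly. Their poses are not given: they have to be found in the camera images.
- jig: Levelling fixture, fixed: steel base 250 x 225 mm (x -160 to 90, y -160 to 65), 12 mm thick; its top is the bed. Origin: at worktop height, where the plate's centre is when fully home. +x: the direction in which the plate is pushed home; z up. Channel along x between guides, inner faces at y = +-34.5 mm, tops 24 mm above the worktop. Toggle clamp on the -y side, housing 30 mm high.
- stop (a point): Middle of the end stop's face, at fixture x = +55, y = 0 mm, 21 mm above the worktop; the stop's top is 30 mm above the worktop. The plate's leading end must lie against this face.
- mouth (a point): Middle of the channel's open end on the bed, at fixture x = -95, y = 0 mm, 12 mm above the worktop. The bed is free from here back to x = -160 mm, so closed fingertips can stand there, just above the bed, and push the plate's end face.
- plate: Plate to be clamped: aluminium build plate face down in the channel, loose, 0.35 to 0.7 kg. Slab 110 (fixture x) x 66 x 14 mm, neck (from 30 mm off centre) and black knob, 66 mm high in all. Origin: centre of its underside; the end face to push is 55 mm from it towards fixture -x, 12 to 26 mm above the worktop. 1.5 mm play each side, a few N of friction; starts 30 to 60 mm short of home.
- lever (a joint): Clamp lever's angle (rad) about its upright pivot, anticlockwise from above. 0: open, at the start, pointing 225 deg from fixture +x (towards -x, -y). 1.65: locked at its stop, pointing 320 deg (+x, -y). A spring resists (about 5 N at the lever's end) until the dead point, 1.35, and drives it back if let go earlier; beyond, it snaps to 1.65 by itself and stays.
- lever_pivot (a point): Centre of the clamp lever's pivot, fixed on the fixture at x = -10, y = -125 mm of the fixture, 36 mm above the worktop.
- lever_tip (a point): Free end of the clamp lever, on its centre line, 115 mm from the pivot, 36 mm above the worktop. The lever lies and swings level: 14 mm wide steel bar, then from 42 mm out a round grey grip 16 mm thick (28 to 44 mm above the worktop). Push it sideways on its clockwise side (the fixture -x side). Nothing stands in its sweep.
- foot: Rubber foot at the end of the clamp's plunger, 13 mm in diameter, springy by up to 7 mm; the point is the centre of its front face, 20 mm above the worktop. As the lever closes it moves up to 19 mm along fixture +y and presses the plate's side against the opposite guide.
- spare_plate: Bystander: a second build plate of the same shape and size standing on the worktop, not in the fixture. Origin: centre of its underside.
- ring_a: Bystander: white printed ring, 36 mm across, 16 mm high, on the fixture base beside the clamp, near the end stop. Origin: centre of underside.
- ring_b: Bystander: white printed ring of the same size, on the worktop. Origin: centre of underside.
- comb: Bystander: white printed block 50 x 40 mm with short pins, 26 mm high, on the worktop just beside the fixture's +y edge. Origin: centre of underside.
- bottle_a: Bystander: black bottle with paper label, 68 mm across, 170 mm high. Origin: centre of underside.
- bottle_b: Bystander: black bottle like the other. Origin: centre of underside.
- scraper: Bystander: scraper (spatula) lying on the worktop beyond the fixture. Origin: on its underside, between handle and blade.
- driver: Bystander: screwdriver lying on the worktop. Origin: on its underside, between handle and tip.
Not all that is in view belongs to the job. Leave any turquoise look-alike of the plate alone.

How it is judged:
On the way, in this order (a step that is already met when the one before it is completed fails the run):
1. the plate is home against the end stop while the clamp is still open (x of plate in the frame of jig between -0.004 and 0.003 m and value of joint lever below 0.9 rad), for 0.2 s.
2. the lever has snapped over its dead point into lock (x of plate in the frame of jig between -0.004 and 0.003 m and value of joint lever above 1.58 rad), for 0.2 s.
At the end, for the whole second after the job is handed in: The plate lies flat on the bed within 4 mm of the end stop, the lever is in lock (above 1.58 rad) and at rest, and the rubber foot presses on the plate with more than 1.5 N (all of step 2 and contact force between foot and plate above 1.5 N and linear speed of plate below 0.01 m/s and velocity of joint lever below 0.1 rad/s and height (world z) of plate below 0.016 m and angle between plate's own z axis and vertical below 0.04 rad); the robot touches nothing.
It fails at once if the plate is lifted or tipped (height (world z) of plate above 0.02 m or angle between plate's own z axis and vertical above 0.15 rad).
It fails at once if the clamp is closed before the plate is home (value of joint lever above 1.3 rad and x of plate in the frame of jig below -0.006 m).
It fails at once if a bystander is moved by more than 15 mm or knocked over (distance of any of spare_plate, ring_a, ring_b, comb, bottle_a, bottle_b, scraper, driver from where it was at the start of the episode above 0.015 m or angle between any of bottle_a, bottle_b, spare_plate's own z axis and vertical above 0.5 rad).
It also fails if it takes over 48 s, if anything falls off the work surface, if the arm or the gripper's body presses on something with over 40 N, if the wrist force passes 120 N, or if a joint passes its speed limit or range.

ROBOT

A 6-joint arm with a two-finger parallel gripper is mounted at the origin on the work surface. World frame = base frame: x ahead of the robot, y to its left, z up, the work surface at z = 0. Lengths are in m, angles in rad, forces in N, time in s.
With the tool pointing down it reaches from about 0.375 to 0.9 m from the base axis. Payload 3.1 kg.
Tool frame: the origin (TCP) lies on the front face of the gripper's body, between the roots of the fingers; the fingertips stand 73 mm ahead of it and the grasp point (between the pads) lies 54 mm ahead of it (manip.tips_ahead is the distance from the TCP to the fingertips, in m); z points along the fingers, y is the line along which they close (so a half turn about z gives the same grasp; the last joint's range is limited). The gripper opens to 85 mm and grips with 20 to 120 N. Pads are 22 mm wide; open, the fingers measure 114 mm over their backs; the gripper's body (76 mm by 85 mm) begins 54 mm behind the grasp point. The pads swing forward as they close: fully open they stand 13 mm farther back than shut.
Start: joints at [-1.44, 0.527, 1.433, -0, 1.181, -0.178], TCP at [0.19, -0.595, 0.304] pointing down, gripper open.
Joint ranges: [-3.08, 3.08], [-0.75, 2.2], [0.22, 2.44], [-1.43, 4.57], [0, 2.65], [-2.85, 2.85]. Speed limits (rad/s): [2.79, 2.79, 3.14, 3.14, 3.14, 3.14].

INTERFACE

Orientations are given as a unit quaternion [x, y, z, w].
In Python, from station import sense, eyes, workorder, manip gives the robot as it stands.
- The arm moves only by the shell command python3 -m inch 'ROWS' [OPENING] [FORCE]. ROWS is JSON, a list of rows, each an object of numbers: "dx", "dy", "dz": the shift along the tool's x, y, z in cm; "wx", "wy", "wz": the turn, a rotation vector about the tool's x, y, z in degrees. In form: [{"dx": .., "dy": .., "dz": .., "wx": .., "wy": .., "wz": ..}, ...]. A call has 1 to 10 rows; each row shifts and turns the commanded pose from where the row before left it, along the tool's axes as they then stand; what a row does not reach is not made up. A row lasts 1/8 s, in which the tool goes at most 62.5 mm and 10.7 degrees, less where a joint would pass 70% of its speed; a pose out of reach is approached as far as the arm can. A call with a gripper value outside its range is refused whole. OPENING is the opening, from 0 (shut) to 1 (fully open), set as the call begins (- or left out, the last holds). The fingers move at their own pace and stop on an object; FORCE is the grip in N (left out, the last holds). Time passes only in rows, so rows that do not move let the fingers close. It gives the time, the measured TCP pose, the force, the opening and the grip force at its end, in the units of the state.
- sense(): the state, without advancing time (a new reading comes with each control period).
- eyes.snapshot(name): name is "side" or "top" or "wrist"; returns the picture (384x512x3 uint8, red, green, blue); there is no depth.
- eyes.camera_params(name): a dict with "fx", "fy", "cx", "cy" (pixels), "D" ([k1, k2, p1, p2, k3] as OpenCV has them; the pictures are not rectified), "rvec" (rotation vector, rad) and "tvec" (3), from world to camera coordinates, as OpenCV has them. Camera axes: x right, y down, z forward; pixel columns grow to the right and rows downward; lengths in m; the calibration is good to about 2 mm. A picture is of the moment at which its call begins: read the wrist's pose just before it. camera_params takes no time and is no camera call; for the wrist camera it gives the pose at the moment of the call.
- workorder.sign_off(): hands the job in; it is judged then, once.
The state is a dict: "t": time; "q": joint angles; "qd": joint speeds; "tau": joint torques, N m; "tcp_pos": TCP position; "tool_rot": TCP orientation; "force": force on the tool from outside, world axes, zero at the start; "ft_torque": the same for the moment, N m; "finger_gap": opening from 0.0 (shut) to 1.0 (fully open); "gripper_force": force on a finger pad.
Only numpy, scipy, OpenCV 4.12 (cv2) and the standard library are available. Lean on these libraries where they do the work, as an engineer would, in place of code of your own. Each camera call takes 0.05 s, during which the arm holds its last target. There are 200 camera calls.

## Working session

There is one attempt and no reset: what is moved stays moved. The work goes in short steps, Python scripts to look and compute and a shell command to move; the robot and the scene stay as the last step left them, time stands still between calls to the robot, and variables do not carry over. Pictures are saved under pics/ and viewed, at most 10 in all, crops included, and the job is handed in when it is done.

```bash
mkdir -p pics; python3 - <<'E'
from station import sense, eyes, workorder, manip
import cv2
for n in("top","side"):
    cv2.imwrite(f"pics/{n}0.png",cv2.cvtColor(eyes.snapshot(n),cv2.COLOR_RGB2BGR))
    print(eyes.camera_params(n))
s=sense();print(s, manip.tips_ahead)
E
```

```text
{'fx': 373.8111223591832, 'fy': 373.8111223591832, 'cx': 249.9694295046967, 'cy': 191.8861001302164, 'D': array([0.02696953, 0.        , 0.        , 0.        , 0.        ]), 'rvec': array([ 2.13953905, -2.07622928,  0.22743908]), 'tvec': array([-0.07274289,  0.57605561,  1.12911869])}
{'fx': 463.4660293687958, 'fy': 463.4660293687958, 'cx': 260.41327392062067, 'cy': 190.1569274734028, 'D': array([-0.0881347,  0.       ,  0.       ,  0.       ,  0.       ]), 'rvec': array([ 0.12638013, -2.80781402,  1.35437503]), 'tvec': array([0.55521277, 0.1327654 , 1.27955455])}
{'t': 0.1, 'q': array([-1.44050128e+00,  5.28351536e-01,  1.43377912e+00, -2.27560700e-05,
        1.18140097e+00, -1.78507888e-01]), 'qd': array([ 0.00029212, -0.0020449 , -0.00183338, -0.00022042,  0.00100162,
        0.00073714]), 'tau': array([-1.76535718e-04, -4.43304205e+01, -1.78586322e+01, -2.83852796e-04,
        3.88684741e-03,  4.89960584e-06]), 'tcp_pos': array([ 0.18990088, -0.59491951,  0.30304307]), 'tool_rot': array([ 9.88102625e-01,  1.53792921e-01,  1.28496259e-05, -9.69460593e-04]), 'force': array([-0.09917506,  0.28526954,  0.91269735]), 'ft_torque': array([-0.02346202,  0.01799569, -0.00352284]), 'gripper_force': 0.0, 'finger_gap': 1.0017482921759153} 0.0726
```

View pics/top0.png

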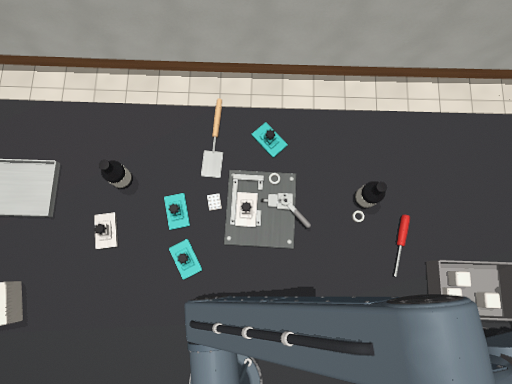

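View pics/side0.png

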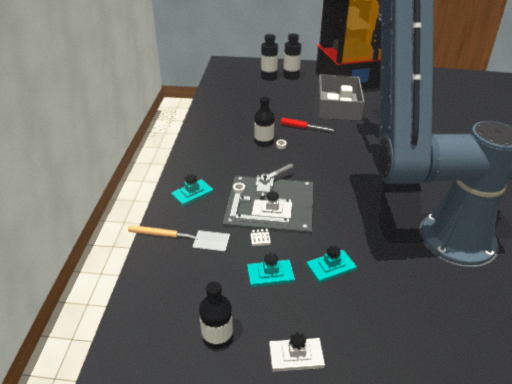

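Top view: the white plate in the fixture's channel is at (247,208). The other white plate at (105,230) stands on the worktop, so it is the spare. The ones at (270,139), (176,211) and (185,259) are turquoise look-alikes. The plate in the channel fits the description. Enlarging both views to confirm it and to pick points.

```bash
python3 - <<'E'
import cv2,numpy as np
a=cv2.imread("pics/top0.png")[160:260,215:320]; b=cv2.imread("pics/side0.png")[160:235,215:325]
cv2.imwrite("pics/topc.png",cv2.resize(a,None,fx=6,fy=6,interpolation=cv2.INTER_CUBIC)[:600])
cv2.imwrite("pics/sidec.png",cv2.resize(b,None,fx=7,fy=7,interpolation=cv2.INTER_CUBIC))
E
```

```text
(no output)
```

View pics/topc.png

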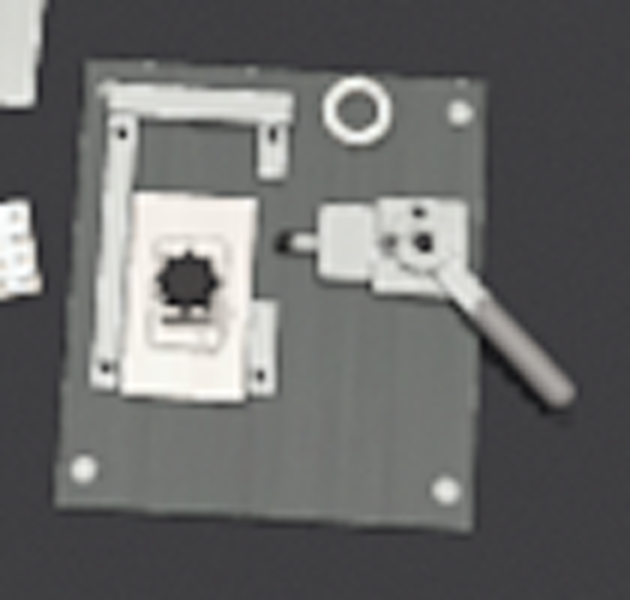

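View pics/sidec.png

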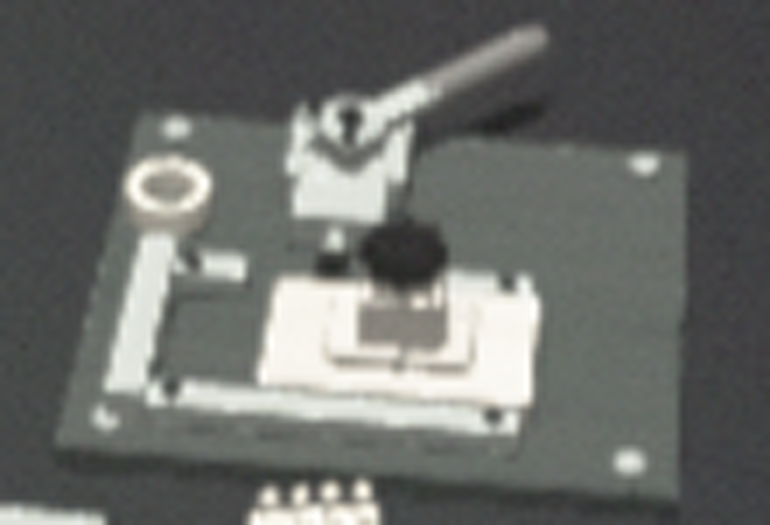

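The crops confirm it: the white plate sits in the guides, short of the stop. Top crop: its pushed end is at about (122,395)–(243,402), the lever pivot at (424,243) and the lever tip at (562,395). Side crop: the plate's end is at (540,295)–(530,405) and the lever tip at (537,38). Next I triangulate these and fit the jig.

```bash
cat > h.py <<'E'
import cv2,numpy as np
from station import sense, eyes, manip
from scipy.optimize import least_squares
from scipy.spatial.transform import Rotation as R
C={n:eyes.camera_params(n) for n in("top","side")}
def K(c): return np.array([[c['fx'],0,c['cx']],[0,c['fy'],c['cy']],[0,0,1.]])
def proj(c,P): return cv2.projectPoints(np.array(P,float).reshape(-1,1,3),c['rvec'],c['tvec'],K(c),c['D'])[0].reshape(-1,2)
def tp(p): return (np.array(p,float)+.5)/6-.5+[215,160]
def sp(p): return (np.array(p,float)+.5)/7-.5+[215,160]
def tri(a,b):
    f=lambda X:np.r_[(proj(C['top'],X)-a).ravel(),(proj(C['side'],X)-b).ravel()]
    r=least_squares(f,[.6,-.1,.02]); return r.x,np.abs(r.fun).max()
E
python3 - <<'E'
from h import *
ct=tp([(88,62),(487,82),(472,530),(57,505)]); cs=sp([(60,445),(140,112),(688,155),(680,490)])
B=np.array([(90,65),(90,-160),(-160,-160),(-160,65)])/1e3
J=lambda v,p:np.c_[v[:2]+p@R.from_euler('z',v[2]).as_matrix()[:2,:2].T,np.full(len(p),v[3])]
f=lambda v:np.r_[(proj(C['top'],J(v,B))-ct).ravel(),(proj(C['side'],J(v,B))-cs).ravel()]
r=least_squares(f,[.6,0,0,.012]);print(r.x,np.degrees(r.x[2]),r.fun.round(1));v=r.x
Rz=R.from_euler('z',v[2]).as_matrix()
for n,a,b in [("pe-y",(243,402),(540,293)),("pe+y",(122,395),(530,405)),("pf-y",(257,200),(275,275)),("pf+y",(137,193),(262,385)),("pivot",(424,243),(350,118)),("tip",(567,397),(540,36)),("stopTL",(108,85),(108,388)),("stopTR",(293,93),(150,232))]:
    x,e=tri(tp(a),sp(b)); print(n,x.round(4),"jig",((x-[v[0],v[1],0])@Rz).round(4),round(e,2))
E
```

```text
[ 0.57149769 -0.04547562 -0.02252634  0.01216681] -1.290664214245048 [-0.2 -0.2  0.1 -0.1  0.6  0.3 -0.   0.7 -0.9 -0.1 -0.3 -0.3  0.3 -0.4
  0.1  0.9]
pe-y [ 0.4722 -0.0752  0.0298] jig [-0.0986 -0.0319  0.0298] 0.18
pe+y [ 0.4742 -0.0101  0.0255] jig [-0.098   0.0332  0.0255] 0.08
pf-y [ 0.5833 -0.0799  0.0264] jig [ 0.0126 -0.0341  0.0264] 0.07
pf+y [ 0.5838 -0.0138  0.0238] jig [0.0116 0.0319 0.0238] 0.53
pivot [ 0.5589 -0.1699  0.0433] jig [-0.0098 -0.1247  0.0433] 0.1
tip [ 0.4783 -0.2469  0.0388] jig [-0.0886 -0.2035  0.0388] 0.03
stopTL [0.6431 0.004  0.0324] jig [0.0705 0.051  0.0324] 0.28
stopTR [ 0.6402 -0.0978  0.0314] jig [ 0.0699 -0.0508  0.0314] 0.77
```

Jig at (0.5715, −0.0455), yaw ≈ −1.6°. The plate's end is at jig x ≈ −98, so it has about 43 mm to go. I'll close the fingers, align the tool with the jig (+19°) and travel high to behind the plate.

```bash
python3 -m inch '[{"wz":9.6},{"wz":9.6},{"dx":1.4,"dy":-3.5},{"dx":1.4,"dy":-3.5},{"dx":1.4,"dy":-3.5},{"dx":1.4,"dy":-3.5},{"dx":1.4,"dy":-3.5},{"dx":1.4,"dy":-3.5},{"dx":1.4,"dy":-3.5},{"dx":1.4,"dy":-3.5}]' 0 30
python3 -m inch '[{"dx":1.4,"dy":-3.5},{"dx":1.4,"dy":-3.5},{"dx":1.4,"dy":-3.5},{"dx":1.4,"dy":-3.5},{"dx":1.4,"dy":-3.5},{"dx":1.4,"dy":-3.5},{"dx":1.4,"dy":-3.5},{"dx":1.4,"dy":-3.5},{},{}]'
```

```text
invalid input at $[0]: expected keys dx, dy, dz, wx, wy, wz
invalid input at $[0]: expected keys dx, dy, dz, wx, wy, wz
```

All keys are required.

```bash
python3 -m inch '[{"dx":0,"dy":0,"dz":0,"wx":0,"wy":0,"wz":9.6},{"dx":0,"dy":0,"dz":0,"wx":0,"wy":0,"wz":9.6},{"dx":1.8,"dy":-4.5,"dz":0,"wx":0,"wy":0,"wz":0},{"dx":1.8,"dy":-4.5,"dz":0,"wx":0,"wy":0,"wz":0},{"dx":1.8,"dy":-4.5,"dz":0,"wx":0,"wy":0,"wz":0},{"dx":1.8,"dy":-4.5,"dz":0,"wx":0,"wy":0,"wz":0},{"dx":1.8,"dy":-4.5,"dz":0,"wx":0,"wy":0,"wz":0},{"dx":1.8,"dy":-4.5,"dz":0,"wx":0,"wy":0,"wz":0},{"dx":1.8,"dy":-4.5,"dz":0,"wx":0,"wy":0,"wz":0},{"dx":1.8,"dy":-4.5,"dz":0,"wx":0,"wy":0,"wz":0}]' 0 30
python3 -m inch '[{"dx":1.8,"dy":-4.5,"dz":0,"wx":0,"wy":0,"wz":0},{"dx":1.8,"dy":-4.5,"dz":0,"wx":0,"wy":0,"wz":0},{"dx":1.8,"dy":-4.5,"dz":0,"wx":0,"wy":0,"wz":0},{"dx":1.8,"dy":-4.5,"dz":0,"wx":0,"wy":0,"wz":0},{"dx":0,"dy":0,"dz":0,"wx":0,"wy":0,"wz":0},{"dx":0,"dy":0,"dz":0,"wx":0,"wy":0,"wz":0}]'
python3 -c "
from station import sense
print(sense())"
```

```text
t: 1.35
tcp_pos: [0.3437, -0.2378, 0.3038]
tool_rot: [1.0, -0.013, -0.0, -0.0]
force: [1.2, 0.2, -0.1]
finger_gap: 0.002
gripper_force: 0.0
t: 2.1
tcp_pos: [0.4199, -0.0613, 0.3037]
tool_rot: [1.0, -0.013, -0.0, 0.0]
force: [0.2, 0.0, 0.4]
finger_gap: -0.002
gripper_force: 0.0
{'t': 2.1, 'q': array([-4.09403643e-01,  2.58380819e-01,  1.91046876e+00, -5.58190175e-04,
        9.73217178e-01,  1.18703453e+00]), 'qd': array([-3.16600703e-02, -7.16574612e-04, -1.46129931e-04,  5.83388508e-04,
       -9.68791121e-05,  7.93107825e-04]), 'tau': array([ 7.45412037e-01, -2.79839820e+01, -1.44637334e+01,  3.73753253e-02,
        1.31477538e-02,  1.69581977e-03]), 'tcp_pos': array([ 0.41990155, -0.0613178 ,  0.30374465]), 'tool_rot': array([ 9.99919760e-01, -1.26635007e-02, -3.07763708e-04,  1.21219555e-04]), 'force': array([0.19414715, 0.00619602, 0.38976341]), 'ft_torque': array([-0.01269256,  0.00866873, -0.01901695]), 'gripper_force': 0.0, 'finger_gap': -0.0022415245283103177}
```

```bash
python3 -m inch '[{"dx":1.7,"dy":-2.0,"dz":0,"wx":0,"wy":0,"wz":0},{"dx":0,"dy":0,"dz":4,"wx":0,"wy":0,"wz":0},{"dx":0,"dy":0,"dz":4,"wx":0,"wy":0,"wz":0},{"dx":0,"dy":0,"dz":4,"wx":0,"wy":0,"wz":0},{"dx":0,"dy":0,"dz":4,"wx":0,"wy":0,"wz":0},{"dx":0,"dy":0,"dz":3,"wx":0,"wy":0,"wz":0},{"dx":0,"dy":0,"dz":1.2,"wx":0,"wy":0,"wz":0},{"dx":0,"dy":0,"dz":0,"wx":0,"wy":0,"wz":0},{"dx":0,"dy":0,"dz":0,"wx":0,"wy":0,"wz":0}]'
python3 - <<'E'
from h import *
a=eyes.snapshot("top")[160:260,215:320][:,:,::-1]; b=eyes.snapshot("side")[160:235,215:325][:,:,::-1]
a=cv2.resize(a,None,fx=4,fy=4,interpolation=2); b=cv2.resize(b,None,fx=3.5,fy=3.5,interpolation=2)
o=np.zeros((400,420+385,3),np.uint8)[:, :800]; o[:,:420]=a; o[:b.shape[0],420:800]=b[:,:380]
cv2.imwrite("pics/behind.png",o)
E
```

```text
t: 3.22
tcp_pos: [0.4381, -0.0423, 0.1028]
tool_rot: [1.0, -0.013, 0.001, 0.0]
force: [0.0, -0.0, 0.3]
finger_gap: 0.003
gripper_force: 0.0
```

View pics/behind.png

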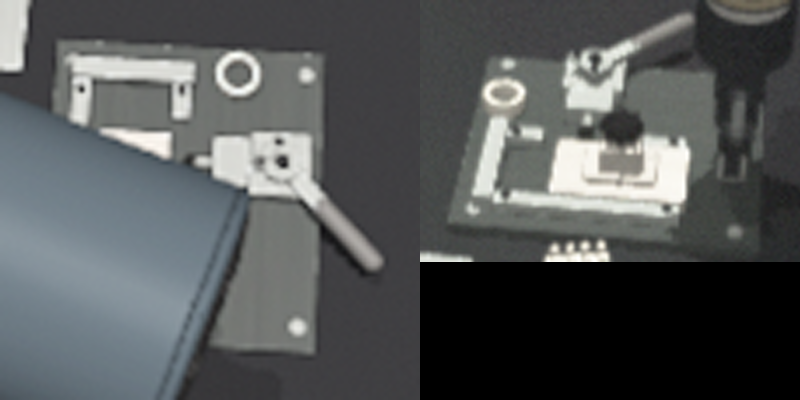

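The side view shows the fingertips at (732,178), behind the plate's end (690,175), with a gap and roughly centred across. Lowering, then pushing.

```bash
python3 -m inch '[{"dx":0,"dy":0,"dz":1.2,"wx":0,"wy":0,"wz":0},{"dx":0,"dy":0,"dz":0,"wx":0,"wy":0,"wz":0},{"dx":1,"dy":0,"dz":0,"wx":0,"wy":0,"wz":0},{"dx":0.5,"dy":0,"dz":0,"wx":0,"wy":0,"wz":0},{"dx":0.5,"dy":0,"dz":0,"wx":0,"wy":0,"wz":0}]'
python3 -m inch '[{"dx":0.5,"dy":0,"dz":0,"wx":0,"wy":0,"wz":0},{"dx":0.5,"dy":0,"dz":0,"wx":0,"wy":0,"wz":0},{"dx":0.5,"dy":0,"dz":0,"wx":0,"wy":0,"wz":0},{"dx":0.5,"dy":0,"dz":0,"wx":0,"wy":0,"wz":0}]'
python3 -m inch '[{"dx":0.5,"dy":0,"dz":0,"wx":0,"wy":0,"wz":0},{"dx":0.5,"dy":0,"dz":0,"wx":0,"wy":0,"wz":0},{"dx":0.5,"dy":0,"dz":0,"wx":0,"wy":0,"wz":0}]'
```

```text
t: 3.95
tcp_pos: [0.4583, -0.0423, 0.09]
tool_rot: [1.0, -0.013, 0.0, 0.0]
force: [0.1, 0.3, -0.8]
finger_gap: -0.002
gripper_force: 0.0
t: 4.45
tcp_pos: [0.4742, -0.0417, 0.0898]
tool_rot: [1.0, -0.013, -0.004, -0.001]
force: [-5.7, 0.3, 5.1]
finger_gap: -0.003
gripper_force: 3.1
t: 4.82
tcp_pos: [0.4892, -0.0421, 0.0897]
tool_rot: [1.0, -0.013, -0.004, -0.001]
force: [-6.2, 0.3, 4.7]
finger_gap: 0.004
gripper_force: 3.1
```

Contact: a steady push of about 6 N. On to the stop in small steps.

```bash
python3 -m inch '[{"dx":0.5,"dy":0,"dz":0,"wx":0,"wy":0,"wz":0},{"dx":0.4,"dy":0,"dz":0,"wx":0,"wy":0,"wz":0},{"dx":0.2,"dy":0,"dz":0,"wx":0,"wy":0,"wz":0}]'
python3 -m inch '[{"dx":0.2,"dy":0,"dz":0,"wx":0,"wy":0,"wz":0}]'
python3 -m inch '[{"dx":0.2,"dy":0,"dz":0,"wx":0,"wy":0,"wz":0}]'
```

```text
t: 5.2
tcp_pos: [0.5007, -0.0426, 0.0897]
tool_rot: [1.0, -0.013, -0.004, -0.001]
force: [-6.0, 0.7, 3.7]
finger_gap: -0.005
gripper_force: 3.0
t: 5.32
tcp_pos: [0.5022, -0.0425, 0.0897]
tool_rot: [1.0, -0.013, -0.004, -0.001]
force: [-7.1, -0.4, 5.5]
finger_gap: -0.0
gripper_force: 3.2
t: 5.45
tcp_pos: [0.504, -0.0425, 0.0897]
tool_rot: [1.0, -0.013, -0.005, -0.001]
force: [-6.3, 0.2, 5.2]
finger_gap: 0.001
gripper_force: 3.2
```

```bash
python3 -m inch '[{"dx":0.15,"dy":0,"dz":0,"wx":0,"wy":0,"wz":0}]'|sed -n '2p;4p'
python3 -m inch '[{"dx":0.15,"dy":0,"dz":0,"wx":0,"wy":0,"wz":0}]'|sed -n '2p;4p'
python3 -m inch '[{"dx":0.1,"dy":0,"dz":0,"wx":0,"wy":0,"wz":0}]'|sed -n '2p;4p'
```

```text
tcp_pos: [0.5057, -0.0426, 0.0897]
force: [-6.4, 0.5, 5.6]
tcp_pos: [0.5067, -0.0426, 0.0897]
force: [-7.4, -1.1, 6.2]
tcp_pos: [0.5069, -0.0426, 0.0897]
force: [-10.0, -2.2, 7.7]
```

```bash
python3 -m inch '[{"dx":0.15,"dy":0,"dz":0,"wx":0,"wy":0,"wz":0}]'|sed -n '2p;4p'
python3 -m inch '[{"dx":0.1,"dy":0,"dz":0,"wx":0,"wy":0,"wz":0},{"dx":0,"dy":0,"dz":0,"wx":0,"wy":0,"wz":0}]'|sed -n '2p;4p'
```

```text
tcp_pos: [0.5071, -0.0425, 0.0897]
force: [-12.8, -3.3, 9.9]
tcp_pos: [0.5073, -0.0425, 0.0896]
force: [-12.3, -2.6, 9.2]
```

```bash
python3 - <<'E'
from h import *
b=eyes.snapshot("side")[160:235,215:325][:,:,::-1]
cv2.imwrite("pics/home.png",cv2.resize(b,None,fx=7,fy=7,interpolation=2))
E
```

```text
(no output)
```

View pics/home.png

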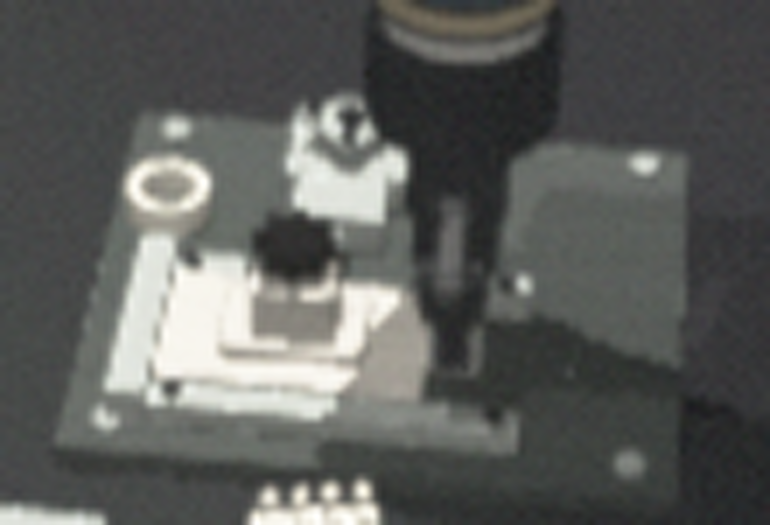

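Home: the plate's leading end (165,300) meets the stop's face. The motion stalled (0.5067 to 0.5073) while the push rose to 12 N. Now I back off, rise, move beside the lever, turn the tool square to it, and check bottle_a's clearance.

```bash
python3 -m inch '[{"dx":-1,"dy":0,"dz":0,"wx":0,"wy":0,"wz":0},{"dx":-1,"dy":0,"dz":0,"wx":0,"wy":0,"wz":0},{"dx":0,"dy":0,"dz":-4,"wx":0,"wy":0,"wz":0},{"dx":0,"dy":0,"dz":-4,"wx":0,"wy":0,"wz":0},{"dx":-0.2,"dy":4,"dz":0,"wx":0,"wy":0,"wz":0},{"dx":-0.2,"dy":4,"dz":0,"wx":0,"wy":0,"wz":0},{"dx":-0.2,"dy":4,"dz":0,"wx":0,"wy":0,"wz":0},{"dx":-0.1,"dy":3.8,"dz":0,"wx":0,"wy":0,"wz":0},{"dx":0,"dy":0,"dz":0,"wx":0,"wy":0,"wz":9},{"dx":0,"dy":0,"dz":0,"wx":0,"wy":0,"wz":9}]'
python3 -m inch '[{"dx":0,"dy":0,"dz":0,"wx":0,"wy":0,"wz":9},{"dx":0,"dy":0,"dz":0,"wx":0,"wy":0,"wz":9},{"dx":0,"dy":0,"dz":0,"wx":0,"wy":0,"wz":9},{"dx":0,"dy":0,"dz":0,"wx":0,"wy":0,"wz":0},{"dx":0,"dy":0,"dz":0,"wx":0,"wy":0,"wz":0}]'
python3 - <<'E'
from h import *
for n in ((380,186),(270,101)),:
    print(tri(np.array(n[0]),np.array(n[1])))
print(tri(np.array((380,186)),np.array((264,101))))
R_=R.from_quat(sense()['tool_rot']).as_matrix();print(R_[:,0].round(3),R_[:,2].round(3))
b=eyes.snapshot("side")[140:235,215:345][:,:,::-1]
cv2.imwrite("pics/lev.png",cv2.resize(b,None,fx=6,fy=6,interpolation=2))
E
```

```text
t: 7.5
tcp_pos: [0.483, -0.2019, 0.1698]
tool_rot: [0.985, -0.173, 0.001, 0.0]
force: [0.1, 0.4, -0.6]
finger_gap: 0.003
gripper_force: 0.0
t: 8.12
tcp_pos: [0.483, -0.201, 0.1699]
tool_rot: [0.919, -0.394, 0.0, 0.0]
force: [-0.0, 0.2, 0.1]
finger_gap: -0.003
gripper_force: 0.0
(array([ 0.57479241, -0.43135146,  0.16691964]), np.float64(3.4352384421131887))
(array([ 0.58466794, -0.4347046 ,  0.16085436]), np.float64(0.34017356186808456))
[ 0.69  -0.724  0.   ] [ 0. -0. -1.]
```

View pics/lev.png

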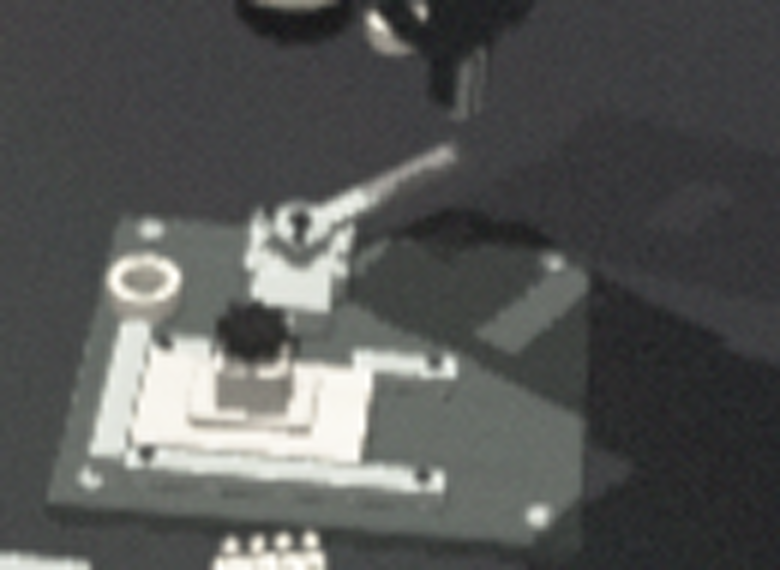

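The plate stays against the stop (140,400), and the fingertips are above and beside the lever. They measure 30 mm on its clockwise side at radius 76 mm; bottle_a is at y = −0.435, clear of the sweep. I lower them and make contact.

```bash
python3 -m inch '[{"dx":-0.5,"dy":0.2,"dz":0,"wx":0,"wy":0,"wz":0},{"dx":0,"dy":0,"dz":3,"wx":0,"wy":0,"wz":0},{"dx":0,"dy":0,"dz":3,"wx":0,"wy":0,"wz":0},{"dx":0,"dy":0,"dz":1.3,"wx":0,"wy":0,"wz":0},{"dx":0,"dy":0,"dz":0,"wx":0,"wy":0,"wz":0},{"dx":0.7,"dy":0,"dz":0,"wx":0,"wy":0,"wz":0},{"dx":0.5,"dy":0,"dz":0,"wx":0,"wy":0,"wz":0},{"dx":0.4,"dy":0,"dz":0,"wx":0,"wy":0,"wz":0}]'
python3 -m inch '[{"dx":0.85,"dy":0.15,"dz":0,"wx":0,"wy":0,"wz":-6},{"dx":0.85,"dy":0.15,"dz":0,"wx":0,"wy":0,"wz":-6}]'
```

```text
t: 9.18
tcp_pos: [0.4895, -0.2107, 0.0976]
tool_rot: [0.919, -0.395, 0.0, -0.0]
force: [-2.0, 3.7, 3.1]
finger_gap: 0.002
gripper_force: 2.0
t: 9.43
tcp_pos: [0.4972, -0.2227, 0.0971]
tool_rot: [0.956, -0.295, -0.003, -0.001]
force: [-4.9, 2.2, 3.5]
finger_gap: 0.003
gripper_force: 2.6
```

Contact made (~5 N). Sweeping on.

```bash
cat > lev.py <<'E'
from h import *
s=sense();T=R.from_quat(s['tool_rot']).as_matrix();p=s['tcp_pos'][:2]-[.5585,-.170]
print("d,r mm",(-1e3*p@T[:2,0]).round(1),(1e3*p@T[:2,1]).round(1),"yaw",np.degrees(np.arctan2(T[1,0],T[0,0])).round(1))
E
python3 -m inch '[{"dx":0.85,"dy":0.15,"dz":0,"wx":0,"wy":0,"wz":-6},{"dx":0.85,"dy":0.15,"dz":0,"wx":0,"wy":0,"wz":-6},{"dx":0.85,"dy":0.15,"dz":0,"wx":0,"wy":0,"wz":-6},{"dx":0.85,"dy":0.15,"dz":0,"wx":0,"wy":0,"wz":-6}]'; python3 lev.py
```

```text
t: 9.93
tcp_pos: [0.5245, -0.2435, 0.097]
tool_rot: [0.996, -0.089, -0.004, -0.001]
force: [-7.1, -1.0, 3.9]
finger_gap: -0.002
gripper_force: 3.3
d,r mm 20.3 78.4 yaw -10.3
```

```bash
python3 -m inch '[{"dx":0.85,"dy":0.15,"dz":0,"wx":0,"wy":0,"wz":-6},{"dx":0.85,"dy":0.15,"dz":0,"wx":0,"wy":0,"wz":-6},{"dx":0.85,"dy":0.15,"dz":0,"wx":0,"wy":0,"wz":-6},{"dx":0.85,"dy":0.15,"dz":0,"wx":0,"wy":0,"wz":-6},{"dx":0.85,"dy":0.15,"dz":0,"wx":0,"wy":0,"wz":-6}]'; python3 lev.py
python3 -m inch '[{"dx":0.85,"dy":0.15,"dz":0,"wx":0,"wy":0,"wz":-6},{"dx":0.85,"dy":0.15,"dz":0,"wx":0,"wy":0,"wz":-6}]'; python3 lev.py
```

```text
t: 10.55
tcp_pos: [0.5681, -0.2505, 0.0969]
tool_rot: [0.985, 0.171, -0.002, -0.001]
force: [-3.1, -0.1, 0.3]
finger_gap: 0.0
gripper_force: 1.6
d,r mm 18.1 79.0 yaw 19.7
t: 10.8
tcp_pos: [0.5859, -0.2467, 0.097]
tool_rot: [0.962, 0.273, -0.001, -0.0]
force: [-0.3, 0.4, 0.3]
finger_gap: -0.001
gripper_force: 0.1
d,r mm 16.9 79.7 yaw 31.7
```

The force has fallen to zero, so the lever has probably snapped over. A bit farther to be sure, then I withdraw, lift clear and look.

```bash
python3 -m inch '[{"dx":0.85,"dy":0.15,"dz":0,"wx":0,"wy":0,"wz":-6},{"dx":0,"dy":0,"dz":0,"wx":0,"wy":0,"wz":0}]'|grep force; python3 lev.py
python3 -m inch '[{"dx":-1.5,"dy":0,"dz":0,"wx":0,"wy":0,"wz":0},{"dx":-1.5,"dy":0,"dz":0,"wx":0,"wy":0,"wz":0},{"dx":0,"dy":0,"dz":-4,"wx":0,"wy":0,"wz":0},{"dx":0,"dy":0,"dz":-5,"wx":0,"wy":0,"wz":0},{"dx":0,"dy":0,"dz":-5,"wx":0,"wy":0,"wz":0},{"dx":0,"dy":0,"dz":-5,"wx":0,"wy":0,"wz":0},{"dx":-4,"dy":2,"dz":0,"wx":0,"wy":0,"wz":0},{"dx":-4,"dy":2,"dz":0,"wx":0,"wy":0,"wz":0},{"dx":0,"dy":0,"dz":0,"wx":0,"wy":0,"wz":0},{"dx":0,"dy":0,"dz":0,"wx":0,"wy":0,"wz":0}]'
python3 - <<'E'
from h import *
b=eyes.snapshot("side")[140:235,215:345][:,:,::-1]
cv2.imwrite("pics/end.png",cv2.resize(b,None,fx=6,fy=6,interpolation=2))
E
```

```text
force: [-0.0, -0.0, 0.2]
gripper_force: 0.0
d,r mm 15.8 80.5 yaw 37.5
t: 12.3
tcp_pos: [0.5303, -0.3424, 0.2866]
tool_rot: [0.947, 0.32, -0.0, -0.001]
force: [-0.0, 0.1, -0.3]
finger_gap: 0.004
gripper_force: 0.0
```

View pics/end.png

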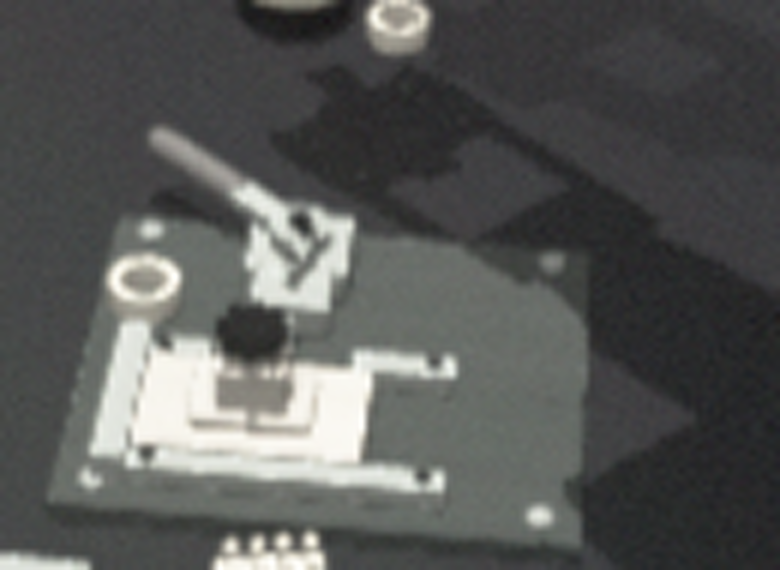

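The lever now points past the pivot with its tip near (158,137). The plate is at the stop, and the rings and comb are in place. I'll check the lever angle against the predicted tip for lock before handing in.

```bash
python3 - <<'E'
from h import *
for th in (1.35,1.5,1.65):
    a=np.radians(223.6)+th
    print(th,((proj(C['side'],[.5585+.115*np.cos(a),-.170+.115*np.sin(a),.036])[0]-[215,140]+.5)*6-.5).round())
E
```

```text
1.35 [205. 116.]
1.5 [177. 125.]
1.65 [152. 136.]
```

The tip matches the locked angle (1.65), and the arm is clear.

```bash
python3 -c "
from station import workorder
print(workorder.sign_off())"
```

```text
the job is handed in; nothing more can be done
None
```

The plate was pushed home against the end stop, the lever snapped over into lock, and the job was handed in at about 12 s with the arm clear; the foot's pressing force was not measured, and the judge's verdict was not shown.

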